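Stand a spool frame up on its kickstand and hold it

TASK

On the blue spool stand, first press both yellow bearing caps down until they snap shut over the axle, then, with the frame still lying back on its rests, flip the kickstand with the red foot over centre until it stays fully down. Then raise the frame (best taken by its top bar) until it stands upright and finish while still holding it there with the fingers, because it tips back as soon as it is let go. Leave the other things on the bench where they are.

Things in the scene. Friction and masses are not known exactly. Their poses are not given: they have to be found in the camera images.
- stand: fixed base of the stand: dark steel plate 280 x 300 mm, 10 mm thick, from x = -90 to +190 mm. Origin on the bench under the middle of the frame's pivot line; +x to the rear (where the frame lies), +y to the kickstand's side, z up. Two grey rests, 102 mm tall, at x = 160, y = +-85 mm
- pivot (a point): middle of the frame's pivot line, 60 mm above the bench, the line parallel to the stand's y; the frame is two blue uprights, 36 x 16 mm, at y = +-85 mm, joined by a round top bar; a white and orange spool, 70 mm across and 112 mm long, sits between them 110 mm from the pivot
- frame (a joint): lean of the frame (rad): 0 upright, positive to the rear; starts on its rests at 1.10. Its weight (about 0.75 kg) and a weak pivot spring draw it to the rear, even when upright: raising takes about 5 N at the bar, holding upright 1 to 2 N. With the kickstand down its foot meets the plate at about -0.025 and stops it; with it up the frame can fall forward to -0.3
- bar (a point): centre of the aluminium top bar, 16 mm in diameter, 154 mm free between the uprights, parallel to the stand's y, 210 mm from the pivot line: at stand + (210 sin a, 0, 60 + 210 cos a) mm for a lean a. Nothing is within 50 mm of it along the frame
- leg (a joint): kickstand angle (rad): 0 stowed (leg along the frame, pointing to the top bar, tilted 0.2 rad out from it), grows as the foot swings out over the front and down, 3.04 fully down at its stop. An over-centre spring drives it away from 1.5 towards the nearer end (about 0.05 N m, 0.5 N at the foot)
- leg_pivot (a point): kickstand's pivot, on the frame 55 mm up from the pivot line and 50 mm in front of the plane through that line and the top bar, at y = +130 mm of the stand; axis parallel to the stand's y
- foot (a point): centre of the kickstand's red ball foot, 18 mm in diameter, 95.5 mm from leg_pivot, at the end of a 10 mm round steel leg; it moves in the plane y = 130 mm of the stand
- cap_left (a joint): angle of the left yellow cap (rad), at y = +85 mm of the stand: 0 shut, 0.95 fully open, where it starts. A weak spring keeps it open; a ball catch snaps in over the last 0.15 rad and then holds it shut. It takes up to about 4 N at the lip
- cap_left_lip (a point): point on the outer face of the left cap, on its middle, 36 mm from its hinge (the plate is 45 mm long, 22 mm wide, 6 mm thick). The hinge is on the side of the top bar, so with the frame lying back the lip goes almost straight down as it is pressed, about 35 mm from open to shut
- cap_right (a joint): angle of the right yellow cap, at y = -85 mm of the stand; as the left one
- cap_right_lip (a point): point on the outer face of the right cap; as the left one
- wash_bottle: white wash bottle with a blue cap, 60 mm across, 160 mm tall; origin at the centre of its underside; leave alone
- solvent_bottle: clear bottle with a yellow cap, 56 mm across, 140 mm tall; origin at the centre of its underside; leave alone
- blue_tray: small open blue tray, 90 x 70 x 35 mm; origin at the centre of its underside; leave alone
- heat_block: black block with six holes, 70 x 50 x 40 mm; origin at the centre of its underside; leave alone
- mug_bin: grey open cup, 64 mm across, 70 mm tall; origin at the centre of its underside; leave alone
- jar: amber jar with a black cap, 60 mm across, 70 mm tall; origin at the centre of its underside; leave alone
- dish: shallow aluminium dish, 56 mm across, 18 mm tall, on the front part of the base plate (underside 10 mm up); origin at the centre of its underside; leave alone
- ferrule_box: clear flat box, 36 x 60 x 24 mm, behind the stand's base plate; origin at the centre of its underside; leave alone

How it is judged:
By the outcome, as a careful person would: the job done as asked, in the order asked, and still so for the second after the job is handed in, while the arm keeps its last pose, push and grip.
It also fails if it takes over 72 s, if anything falls off the work surface, if the arm or the gripper's body presses on something with over 40 N, if the wrist force passes 120 N, or if a joint passes its speed limit or range.

ROBOT

A 6-joint arm with a two-finger parallel gripper is mounted at the origin on the work surface. World frame = base frame: x ahead of the robot, y to its left, z up, the work surface at z = 0. Lengths are in m, angles in rad, forces in N, time in s.
With the tool pointing down it reaches from about 0.25 to 0.775 m from the base axis. Payload 4 kg.
Tool frame: the origin (TCP) lies midway between the tips of the shut fingers; the grasp point (between the pads) lies 19 mm behind it; z points along the fingers, y is the line along which they close (so a half turn about z gives the same grasp; the last joint's range is limited). The gripper opens to 94 mm and grips with 3 to 60 N. Pads are 16 mm wide; open, the fingers measure 119 mm over their backs; the gripper's body (75 mm by 177 mm) begins 78 mm behind the grasp point.
Start: joints at [-1.398, 0.087, 1.371, -0, 1.684, -0.103], TCP at [0.15, -0.529, 0.206] pointing down, gripper open.
Joint ranges: [-3.1, 3.1], [-0.76, 2.03], [0.27, 2.55], [-1.08, 4.22], [0.17, 2.65], [-2.57, 2.57]. Speed limits (rad/s): [2.79, 2.79, 3.14, 3.14, 3.14, 3.14].

INTERFACE

Orientations are given as [roll, pitch, yaw] about the fixed x, y, z axes, in that order (R = Rz(yaw) Ry(pitch) Rx(roll)).
In Python, from bench import get_obs, snapshot, close_job gives the robot as it stands. The module is installed in compiled form; this text tells all that it offers.
- The arm moves only by the tool drive_tool, never from a script. Its argument "commands" is a list of rows, each a list of 6 numbers: the shift along the tool's x, y, z in units of 0.04 m (1.0 is 0.04 m), then the turn, a rotation vector about the tool's x, y, z in units of 0.1 rad (1.0 is 0.1 rad). In form: [[dx, dy, dz, wx, wy, wz], ...]. A call has 1 to 20 rows; each row shifts and turns the commanded pose from where the row before left it, along the tool's axes as they then stand; what a row does not reach is not made up. A row lasts 1/8 s, in which the tool goes at most 62.5 mm and 10.7 degrees, less where a joint would pass 70% of its speed; a pose out of reach is approached as far as the arm can. A call with a number of a shift or a turn outside -1 to 1 is refused whole. A call with a gripper value outside its range is refused whole. "gripper" is the closure, from 0 (fully open) to 1 (shut), set as the call begins (left out, the last holds). The fingers move at their own pace and stop on an object; the grip force is fixed at half the most. Time passes only in rows, so rows that do not move let the fingers close. It gives the time, the measured TCP pose, the force, the opening and the grip force at its end, in the units of the state.
- get_obs(): the state, without advancing time (a new reading comes with each control period).
- snapshot(name): name is "side" or "top" or "wrist"; returns a dict with "image" (480x640x3 uint8, blue, green, red), "range_z" (480x640 float32, m along the optical axis (not along the pixel's ray), 0 where there is no reading), "fx", "fy", "cx", "cy" (pixels), "rvec" (rotation vector, rad) and "tvec" (3), from world to camera coordinates, as OpenCV has them. Camera axes: x right, y down, z forward; pixel columns grow to the right and rows downward; lengths in m; the calibration is good to about 2 mm. A picture is of the moment at which its call begins.
- close_job(): hands the job in; it is judged then, once.
The state is a dict: "time": time; "joint_positions": joint angles; "qvel": joint speeds; "joint_torque": joint torques, N m; "tool_pos": TCP position; "ee_rot": TCP orientation; "wrist_force": force on the tool from outside, world axes, zero at the start; "wrist_torque": the same for the moment, N m; "width": finger opening in m; "finger_force": force on a finger pad.
Only numpy, scipy, OpenCV 4.12 (cv2) and the standard library are available. Lean on these libraries where they do the work, as an engineer would, in place of code of your own. Each camera call takes 0.05 s, during which the arm holds its last target. There are 200 camera calls.

## Working session

There is one attempt and no reset: what is moved stays moved. The work goes in short steps, Python scripts to look and compute and a tool call to move; the robot and the scene stay as the last step left them, time stands still between calls to the robot, and variables do not carry over. Pictures are saved under pics/ and viewed, at most 10 in all, crops included, and the job is handed in when it is done.

Besides the shell and the picture viewer there is one more tool, called as name([rows], argument=value, ...), one row to a line, values as JSON. drive_tool: Moves the arm, as the interface text tells. Its arguments: {"type":"object","properties":{"commands":{"type":"array"},"gripper":{"type":"number"}},"required":["commands"]}

```bash
mkdir -p pics; cat > h.py <<'E'
import numpy as np, cv2, pickle
from bench import get_obs, snapshot
def cloud(s):
    z=s["range_z"];v,u=np.mgrid[:z.shape[0],:z.shape[1]]
    c=np.stack([(u-s["cx"])/s["fx"]*z,(v-s["cy"])/s["fy"]*z,z],-1)
    R=cv2.Rodrigues(np.array(s["rvec"],float))[0]
    P=(c-np.array(s["tvec"]).ravel())@R
    P[z==0]=np.nan
    return P
def proj(s,X):
    K=np.array([[s["fx"],0,s["cx"]],[0,s["fy"],s["cy"]],[0,0,1]])
    return cv2.projectPoints(np.array(X,float).reshape(-1,1,3),np.array(s["rvec"],float),np.array(s["tvec"],float),K,None)[0].reshape(-1,2)
E
python3 - <<'E'
from h import *
for n in ("top","side"):
    s=snapshot(n);pickle.dump(s,open(n+".pkl","wb"));cv2.imwrite(f"pics/{n}0.png",s["image"])
    R=cv2.Rodrigues(np.array(s["rvec"],float))[0];print(n,-R.T@np.array(s["tvec"]).ravel(),R[2],s["fx"])
print(get_obs())
E
```

```text
top [ 0.31346661 -0.00251491  1.88885462] [ 0.13570339 -0.00178865 -0.99074789] 589.2160611948555
side [ 0.48738578 -1.02486191  1.18551824] [ 0.01825649  0.70917974 -0.70479131] 606.5442444301908
{'time': 0.1, 'joint_positions': array([-1.39808819e+00,  8.78866858e-02,  1.37209207e+00, -2.32259317e-05,
        1.68361278e+00, -1.03105219e-01]), 'qvel': array([-3.83889901e-04, -1.53265152e-03, -3.96420935e-03, -7.83919873e-05,
        2.66382655e-03, -2.33078024e-03]), 'joint_torque': array([ 2.35484287e-03, -3.41249943e+01, -3.03303301e+01,  7.19206268e-02,
        3.04302096e-02, -9.62908507e-05]), 'tool_pos': array([ 0.14968024, -0.52872335,  0.20442378]), 'ee_rot': array([-3.13960200e+00, -1.82770066e-04,  2.75810579e-01]), 'wrist_force': array([-0.9668498 , -0.04744426, -0.14714616]), 'wrist_torque': array([-0.03961733, -0.01968376, -0.03193637]), 'finger_force': 0.0, 'width': 0.09419491957128578}
```

View pics/top0.png

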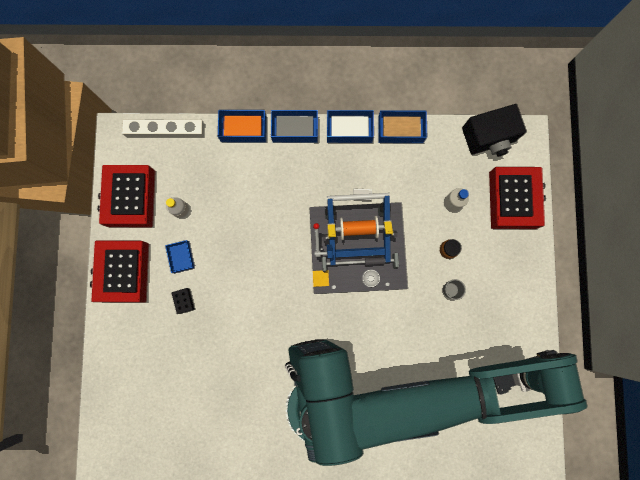

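View pics/side0.png

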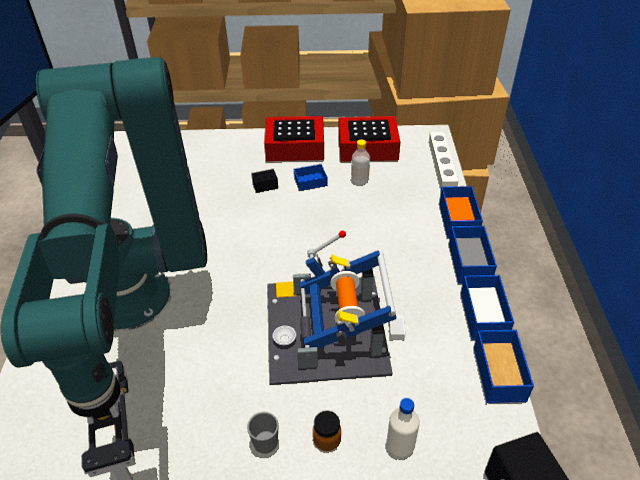

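The top view is oriented with up as +x and left as +y. The stand plate covers about (309–408, 203–293) px. The caps are at (332,229) and (387,229), the red foot at (317,226), the bar at the row ~197, and the dish at (371,278). The side view agrees with this: the frame leans away from the robot.

```bash
python3 - <<'E'
from h import *
for n in ("top","side"):
    s=pickle.load(open(n+".pkl","rb"));P=cloud(s);im=s["image"];hsv=cv2.cvtColor(im,cv2.COLOR_BGR2HSV)
    box=(P[...,0]>.25)&(P[...,0]<.75)&(P[...,1]>-.3)&(P[...,1]<.22)
    print(n)
    m=box&(abs(P[...,2]-.01)<.005)&(hsv[...,2]<110)&(hsv[...,1]<90)
    if n=="side": print("bench z",np.nanmedian(P[...,2][box&(hsv[...,2]>200)]))
    m8=cv2.morphologyEx(m.astype(np.uint8),cv2.MORPH_OPEN,np.ones((3,3)))
    N,l,st,_=cv2.connectedComponentsWithStats(m8)
    q=P[m8>0]; 
    r=cv2.minAreaRect(q[:,:2].astype(np.float32)*1000); print("plate",r, cv2.boxPoints(r).round(1).tolist())
    def blobs(name,mask,amin):
        N,l,st,c=cv2.connectedComponentsWithStats((mask&box).astype(np.uint8))
        for i in range(1,N):
            if st[i,4]>=amin:
                q=P[l==i];print(name,st[i,4],c[i].round(1),"med",np.nanmedian(q,0).round(4),"min",np.nanmin(q,0).round(3),"max",np.nanmax(q,0).round(3))
    H,S,V=hsv[...,0],hsv[...,1],hsv[...,2]
    blobs("yellow",(H>20)&(H<32)&(S>150)&(V>80),10)
    blobs("red",((H<5)|(H>174))&(S>150)&(V>80),4)
    blobs("orange",(H>6)&(H<18)&(S>150),20)
    blobs("blue",(H>100)&(H<125)&(S>120),20)
E
```

```text
top
plate ((503.22698974609375, -119.71163940429688), (271.73773193359375, 297.07421875), 2.8753366470336914) [[360.1000061035156, 21.799999237060547], [375.0, -274.8999938964844], [646.4000244140625, -261.20001220703125], [631.5, 35.5]]
yellow 91 [388.  227.5] med [ 0.5457 -0.202   0.1478] min [ 0.528 -0.215  0.1  ] max [ 0.564 -0.19   0.167]
yellow 90 [331.3 230.7] med [ 0.5355 -0.0317  0.147 ] min [ 0.517 -0.044  0.133] max [ 0.556 -0.023  0.167]
yellow 239 [320.3 278.2] med [0.402  0.0008 0.0111] min [ 0.377 -0.025 -0.   ] max [0.428 0.023 0.022]
red 27 [315.9 225.5] med [0.544  0.0127 0.1951] min [0.538 0.007 0.189] max [0.553 0.021 0.204]
orange 465 [359.2 227.5] med [ 0.5494 -0.1167  0.1227] min [ 0.527 -0.169  0.013] max [ 0.575 -0.068  0.141]
blue 138 [386.3 208. ] med [ 0.6052 -0.1973  0.1471] min [ 0.574 -0.207  0.007] max [ 0.645 -0.19   0.169]
blue 120 [330.1 211.2] med [ 0.594  -0.0285  0.1493] min [ 0.564 -0.038  0.101] max [ 0.63 -0.02  0.17]
blue 696 [358.4 250.5] med [ 0.4813 -0.1163  0.0809] min [ 0.442 -0.213  0.011] max [ 0.537 -0.02   0.154]
side
bench z 0.00035
[... 329 characters left out ...]
1465] min [ 0.514 -0.044  0.113] max [ 0.554 -0.009  0.161]
yellow 257 [284.6 289.1] med [ 3.979e-01 -2.000e-04  1.080e-02] min [ 0.375 -0.025  0.002] max [0.424 0.03  0.048]
yellow 167 [346.5 316.5] med [ 0.5435 -0.2012  0.1459] min [ 0.525 -0.213  0.119] max [ 0.565 -0.187  0.161]
red 36 [342.2 233.5] med [0.5433 0.0106 0.193 ] min [0.536 0.005 0.183] max [0.551 0.018 0.199]
orange 540 [346.1 292. ] med [ 0.5475 -0.1091  0.1227] min [ 0.526 -0.163  0.005] max [ 0.581 -0.007  0.132]
blue 403 [363.9 263. ] med [ 0.5948 -0.0327  0.1349] min [ 0.547 -0.041  0.1  ] max [ 0.628 -0.02   0.169]
blue 2218 [333.8 310.1] med [ 0.4916 -0.1906  0.0901] min [ 0.439 -0.23   0.005] max [0.651 0.009 0.17 ]
```

drive_tool([
  [0, 0, -0.1, 0, 0, -0.96],
  [0, 0, -0.1, 0, 0, -0.96],
  [0, 0, -0.1, 0, 0, -0.96],
  [0, 0, -0.1, 0, 0, -0.96],
  [0, 0, -0.1, 0, 0, -0.96],
  [0, 0, -0.1, 0, 0, -0.96],
  [0, 0, -0.1, 0, 0, -0.96],
  [0, 0, -0.1, 0, 0, -0.96],
  [0, 0, -0.1, 0, 0, -0.96],
  [0, 0, -0.1, 0, 0, -0.96],
  [0, 0, -0.1, 0, 0, -0.96],
  [0, 0, -0.1, 0, 0, -0.96],
  [0, 0, -0.1, 0, 0, -0.96],
  [0, 0, -0.1, 0, 0, -0.96],
], gripper=1)

```text
time: 1.85
tool_pos: [0.1497, -0.529, 0.2609]
ee_rot: [-3.141, -0.001, 1.623]
wrist_force: [0.1, 0.1, -0.8]
width: 0.0003
finger_force: 0.0
```

```bash
cat >> h.py <<'E'
O=np.array([.450,-.122]);YAW=.054
from scipy.spatial.transform import Rotation as Ro
def S():  # TCP in stand coordinates mm + axes
    o=get_obs();c,s=np.cos(YAW),np.sin(YAW);d=np.array(o["tool_pos"])[:2]-O
    p=np.array([c*d[0]+s*d[1],-s*d[0]+c*d[1],o["tool_pos"][2]])*1000
    R=Ro.from_euler("xyz",o["ee_rot"]).as_matrix()
    print("t",round(o["time"],2),"stand XYZ mm",p.round(1),"rpy",np.round(o["ee_rot"],4),"F",np.round(o["wrist_force"],1),"w",round(o["width"],4),"ff",round(o["finger_force"],1),"q",np.round(o["joint_positions"],2))
    return p,R
def to(X,Y,Z):
    p,R=S();c,s=np.cos(YAW),np.sin(YAW)
    d=np.array([X,Y,Z])-p; w=np.array([c*d[0]-s*d[1],s*d[0]+c*d[1],d[2]])
    print("shift units",(R.T@w/40).round(3), "to yaw", round(-(1.625-get_obs()["ee_rot"][2])*10,2))
E
python3 -c "
from h import *
to(68,-85,225)"
```

```text
t 1.85 stand XYZ mm [-321.8 -390.2  260.9] rpy [-3.1414e+00 -1.3000e-03  1.6230e+00] F [ 0.1  0.1 -0.8] w 0.0003 ff 0.0 q [-1.4   0.08  1.27  0.    1.79 -1.45]
shift units [7.645 9.732 0.906] to yaw -0.02
```

drive_tool([
  [0.55, 0.7, 0, 0, 0, 0],
  [0.55, 0.7, 0, 0, 0, 0],
  [0.55, 0.7, 0, 0, 0, 0],
  [0.55, 0.7, 0, 0, 0, 0],
  [0.55, 0.7, 0, 0, 0, 0],
  [0.55, 0.7, 0, 0, 0, 0],
  [0.55, 0.7, 0, 0, 0, 0],
  [0.55, 0.7, 0, 0, 0, 0],
  [0.55, 0.7, 0, 0, 0, 0],
  [0.55, 0.7, 0, 0, 0, 0],
  [0.55, 0.7, 0, 0, 0, 0],
  [0.55, 0.7, 0, 0, 0, 0],
  [0.55, 0.7, 0.3, 0, 0, 0],
  [0.5, 0.63, 0.6, 0, 0, 0],
  [0, 0, 0, 0, 0, 0],
  [0, 0, 0, 0, 0, 0],
])

```text
time: 3.85
tool_pos: [0.5231, -0.2049, 0.2256]
ee_rot: [-3.141, 0.0, 1.62]
wrist_force: [0.3, 0.5, 0.9]
width: 0.0004
finger_force: 0.0
```

```bash
python3 - <<'E'
from h import *
to(68,-85,200)
s=snapshot("wrist");pickle.dump(s,open("w1.pkl","wb"));P=cloud(s);cv2.imwrite("pics/w1.png",s["image"])
hsv=cv2.cvtColor(s["image"],cv2.COLOR_BGR2HSV);H,Sa,V=hsv[...,0],hsv[...,1],hsv[...,2]
c,sn=np.cos(YAW),np.sin(YAW);d=P[...,:2]-O
Q=np.stack([c*d[...,0]+sn*d[...,1],-sn*d[...,0]+c*d[...,1],P[...,2]],-1)*1000
for n,m in (("y",(H>20)&(H<32)&(Sa>150)&(V>80)),("red",((H<5)|(H>174))&(Sa>150)&(V>80)),("blue",(H>100)&(H<125)&(Sa>120))):
    N,l,st,ce=cv2.connectedComponentsWithStats(m.astype(np.uint8))
    for i in range(1,N):
        if st[i,4]>80:
            q=Q[l==i];print(n,st[i,4],ce[i].round(),np.nanpercentile(q,[2,50,98],axis=0).round(1).tolist())
E
```

```text
t 3.85 stand XYZ mm [ 68.5 -86.7 225.6] rpy [-3.1409e+00  4.0000e-04  1.6197e+00] F [0.3 0.5 0.9] w 0.0004 ff 0.0 q [-0.47  0.11  1.31 -0.    1.73 -0.52]
shift units [ 0.044 -0.014  0.639] to yaw -0.05
y 1063 [205.  13.] [[-64.6, 101.5, 8.1], [-45.6, 111.9, 9.7], [-24.1, 123.5, 11.4]]
y 131 [337. 234.] [[73.9, -85.0, 150.3], [78.1, -77.4, 155.5], [83.6, -72.5, 157.6]]
blue 1117 [284.  14.] [[-0.2, 78.5, 71.5], [43.5, 82.7, 93.6], [68.9, 90.8, 106.7]]
blue 4066 [279. 100.] [[19.4, -39.3, 66.5], [31.9, 23.4, 75.8], [42.6, 75.5, 80.5]]
blue 259 [276. 205.] [[19.0, -75.7, 71.6], [26.1, -68.8, 76.1], [34.9, -60.3, 80.5]]
blue 142 [281. 222.] [[20.0, -88.3, 81.8], [31.7, -81.2, 87.4], [40.1, -76.4, 92.6]]
blue 1678 [617. 298.] [[387.1, -230.3, 4.2], [390.2, -180.7, 35.6], [393.8, -121.5, 53.7]]
```

View pics/w1.png

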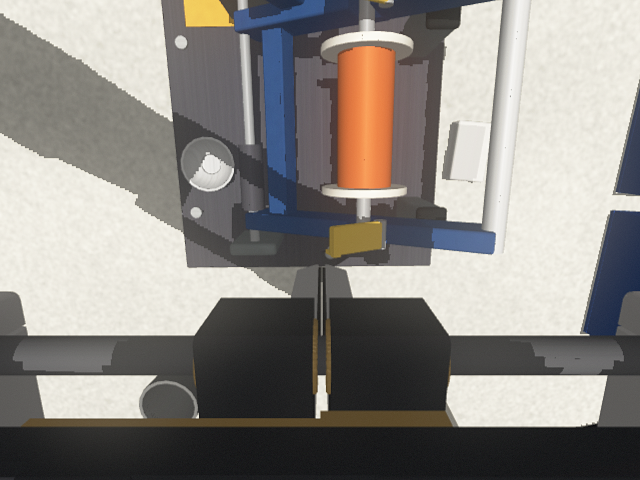

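Wrist view: the right cap is at (328–386, 222–256), with its tip on about column 328, i.e. X ≈ 74 mm. The shut fingertips are at (322,265), so I shift +X by 6 mm and press.

drive_tool([
  [0.04, 0.15, 0.5, 0, 0, 0],
  [0, 0, 0.5, 0, 0, 0],
  [0, 0, 0.4, 0, 0, 0],
  [0, 0, 0.15, 0, 0, 0],
  [0, 0, 0.15, 0, 0, 0],
  [0, 0, 0.15, 0, 0, 0],
  [0, 0, 0.15, 0, 0, 0],
  [0, 0, 0.15, 0, 0, 0],
  [0, 0, 0, 0, 0, 0],
])

```text
time: 5.03
tool_pos: [0.5293, -0.2024, 0.1388]
ee_rot: [-3.141, -0.0, 1.62]
wrist_force: [0.2, -0.4, 0.3]
width: 0.0006
finger_force: 0.2
```

drive_tool([
  [0, 0, 0.1, 0, 0, 0],
  [0, 0, 0.1, 0, 0, 0],
  [0, 0, 0, 0, 0, 0],
])

```text
time: 5.4
tool_pos: [0.5293, -0.2026, 0.1311]
ee_rot: [-3.141, -0.0, 1.62]
wrist_force: [0.3, 0.0, 0.5]
width: 0.0005
finger_force: 0.3
```

drive_tool([
  [0, 0, 0.1, 0, 0, 0],
  [0, 0, 0, 0, 0, 0],
])

```text
time: 5.65
tool_pos: [0.5296, -0.2026, 0.1276]
ee_rot: [3.141, 0.0, 1.62]
wrist_force: [0.2, 0.3, 0.2]
width: 0.0003
finger_force: 0.1
```

drive_tool([
  [0, 0, 0.05, 0, 0, 0],
  [0, 0, 0, 0, 0, 0],
])

```text
time: 5.9
tool_pos: [0.5293, -0.2026, 0.1251]
ee_rot: [-3.141, -0.0, 1.62]
wrist_force: [-0.5, -0.5, 0.3]
width: 0.0004
finger_force: 0.0
```

drive_tool([
  [0, 0, 0.05, 0, 0, 0],
  [0, 0, 0, 0, 0, 0],
])

```text
time: 6.15
tool_pos: [0.5292, -0.2026, 0.1229]
ee_rot: [-3.141, -0.0, 1.62]
wrist_force: [-0.0, 0.2, -0.4]
width: 0.0005
finger_force: 0.0
```

```bash
python3 - <<'E'
from h import *
S()
s=snapshot("wrist");cv2.imwrite("pics/w2.png",s["image"][150:400,150:560])
E
```

```text
t 6.15 stand XYZ mm [ 74.7 -84.7 122.9] rpy [-3.1408e+00 -3.0000e-04  1.6198e+00] F [-0.   0.2 -0.4] w 0.0005 ff 0.0 q [-0.47  0.15  1.46 -0.    1.53 -0.51]
```

View pics/w2.png

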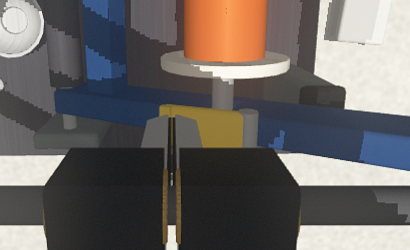

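Crop: the fingertip (160–180, 120–180) sits on the yellow cap (160–243, 105–150), which is partly pushed down. I keep pressing until the force rises.

drive_tool([
  [0, 0, 0.05, 0, 0, 0],
  [0, 0, 0.05, 0, 0, 0],
  [0, 0, 0, 0, 0, 0],
])

```text
time: 6.58
tool_pos: [0.5293, -0.2027, 0.1193]
ee_rot: [-3.141, 0.0, 1.62]
wrist_force: [-0.2, -0.4, -0.5]
width: 0.0007
finger_force: 0.3
```

drive_tool([
  [0, 0, 0.05, 0, 0, 0],
  [0, 0, 0, 0, 0, 0],
])

```text
time: 6.82
tool_pos: [0.5297, -0.2027, 0.1185]
ee_rot: [3.141, 0.001, 1.62]
wrist_force: [-0.4, 1.0, 4.3]
width: 0.0005
finger_force: 2.1
```

drive_tool([
  [0, 0, 0.05, 0, 0, 0],
  [0, 0, 0, 0, 0, 0],
])

```text
time: 7.08
tool_pos: [0.53, -0.2027, 0.1176]
ee_rot: [3.139, 0.001, 1.62]
wrist_force: [-2.2, 2.4, 8.1]
width: 0.0008
finger_force: 4.2
```

drive_tool([
  [0, 0, 0.05, 0, 0, 0],
  [0, 0, 0, 0, 0, 0],
])

```text
time: 7.32
tool_pos: [0.5303, -0.2028, 0.1169]
ee_rot: [3.138, 0.002, 1.62]
wrist_force: [-3.1, 2.2, 12.4]
width: 0.0004
finger_force: 6.1
```

drive_tool([
  [0, 0, -0.7, 0, 0, 0],
  [0, 0, -0.7, 0, 0, 0],
  [0, 0, -0.7, 0, 0, 0],
  [0, 0, -0.7, 0, 0, 0],
  [0, 0, 0, 0, 0, 0],
  [0, 0, 0, 0, 0, 0],
])

```text
time: 8.07
tool_pos: [0.5289, -0.2024, 0.2237]
ee_rot: [-3.14, -0.001, 1.62]
wrist_force: [-0.6, 0.3, 0.4]
width: 0.0003
finger_force: 0.0
```

```bash
cat >> h.py <<'E'
def caps(cam="side"):
    s=snapshot(cam);P=cloud(s);hsv=cv2.cvtColor(s["image"],cv2.COLOR_BGR2HSV);H,Sa,V=hsv[...,0],hsv[...,1],hsv[...,2]
    c,sn=np.cos(YAW),np.sin(YAW);d=P[...,:2]-O
    Q=np.stack([c*d[...,0]+sn*d[...,1],-sn*d[...,0]+c*d[...,1],P[...,2]],-1)*1000
    for n,m,a in (("y",(H>20)&(H<32)&(Sa>150)&(V>60),10),("red",((H<5)|(H>174))&(Sa>150)&(V>80),4)):
        m&=(abs(Q[...,0])<250)&(abs(Q[...,1])<180)
        N,l,st,ce=cv2.connectedComponentsWithStats(m.astype(np.uint8))
        for i in range(1,N):
            if st[i,4]>a: print(cam,n,st[i,4],ce[i].round(),np.nanpercentile(Q[l==i],[5,50,95],axis=0).round(1).tolist())
    return s
E
python3 -c "
from h import *
to(75,85,190); s=caps('side');caps('wrist')
"
```

```text
t 8.07 stand XYZ mm [ 74.5 -84.6 223.7] rpy [-3.1395e+00 -1.0000e-03  1.6197e+00] F [-0.6  0.3  0.4] w 0.0003 ff 0.0 q [-0.47  0.12  1.3  -0.    1.73 -0.51]
shift units [ 4.239 -0.006  0.848] to yaw -0.05
side y 256 [285. 289.] [[-66.2, 103.6, 6.3], [-46.1, 124.5, 10.8], [-25.8, 146.8, 15.0]]
side y 168 [345. 323.] [[68.1, -94.1, 113.6], [85.6, -85.9, 124.1], [103.9, -74.9, 134.3]]
wrist y 1115 [199.  14.] [[-63.7, 102.5, 8.4], [-46.4, 112.8, 9.7], [-27.3, 124.6, 11.0]]
wrist y 83 [369.   1.] [[96.8, 75.4, 135.1], [105.1, 76.1, 138.1], [111.2, 77.5, 141.8]]
wrist y 638 [331. 233.] [[69.6, -92.3, 117.3], [80.0, -81.3, 120.5], [93.9, -73.7, 126.9]]
```

drive_tool([
  [0.7, 0, 0, 0, 0, 0],
  [0.7, 0, 0, 0, 0, 0],
  [0.7, 0, 0, 0, 0, 0],
  [0.7, 0, 0, 0, 0, 0],
  [0.7, 0, 0, 0, 0, 0],
  [0.72, 0, 0, 0, 0, 0],
  [0, 0, 0.5, 0, 0, 0],
  [0, 0, 0.5, 0, 0, 0],
  [0, 0, 0.4, 0, 0, 0],
  [0, 0, 0.2, 0, 0, 0],
  [0, 0, 0.2, 0, 0, 0],
  [0, 0, 0.2, 0, 0, 0],
  [0, 0, 0.2, 0, 0, 0],
  [0, 0, 0.15, 0, 0, 0],
  [0, 0, 0.1, 0, 0, 0],
  [0, 0, 0.1, 0, 0, 0],
  [0, 0, 0.05, 0, 0, 0],
  [0, 0, 0.05, 0, 0, 0],
  [0, 0, 0, 0, 0, 0],
])

```text
time: 10.55
tool_pos: [0.5214, -0.034, 0.1197]
ee_rot: [3.141, 0.0, 1.62]
wrist_force: [-1.0, 0.9, 2.0]
width: 0.0007
finger_force: 0.9
```

drive_tool([
  [0, 0, 0.05, 0, 0, 0],
  [0, 0, 0, 0, 0, 0],
])

```text
time: 10.8
tool_pos: [0.5218, -0.034, 0.1189]
ee_rot: [3.139, 0.0, 1.62]
wrist_force: [-0.8, 0.5, 6.9]
width: 0.0003
finger_force: 3.1
```

drive_tool([
  [0, 0, 0.05, 0, 0, 0],
  [0, 0, 0, 0, 0, 0],
])

```text
time: 11.05
tool_pos: [0.5221, -0.034, 0.1182]
ee_rot: [3.138, 0.0, 1.62]
wrist_force: [-2.4, -0.3, 10.5]
width: 0.0002
finger_force: 5.2
```

drive_tool([
  [0, 0, 0.05, 0, 0, 0],
  [0, 0, 0, 0, 0, 0],
  [0, 0, -0.7, 0, 0, 0],
  [0, 0, -0.8, 0, 0, 0],
  [0, 0, -0.8, 0, 0, 0],
  [0, 0, -0.7, 0, 0, 0],
  [0, 0, 0, 0, 0, 0],
  [0, 0, 0, 0, 0, 0],
])

```text
time: 12.05
tool_pos: [0.5205, -0.0339, 0.2317]
ee_rot: [-3.139, -0.0, 1.62]
wrist_force: [0.6, -0.0, -0.6]
width: 0.0005
finger_force: 0.0
```

```bash
python3 -c "
from h import *
to(136,130,176); s=caps('side');caps('wrist')
"
```

```text
t 12.05 stand XYZ mm [ 75.2  84.1 231.7] rpy [-3.1390e+00 -5.0000e-04  1.6198e+00] F [ 0.6 -0.  -0.6] w 0.0005 ff 0.0 q [-0.17  0.02  1.39 -0.    1.73 -0.22]
shift units [1.154 1.519 1.388] to yaw -0.05
side y 124 [337. 267.] [[68.9, 75.8, 114.9], [84.8, 84.5, 124.0], [103.1, 95.2, 133.0]]
side y 246 [285. 289.] [[-65.6, 103.4, 6.5], [-45.4, 125.0, 10.5], [-24.8, 146.9, 15.0]]
side y 176 [345. 323.] [[68.2, -93.7, 114.0], [85.6, -85.0, 123.5], [103.8, -72.6, 133.8]]
side red 36 [342. 234.] [[94.7, 123.8, 186.2], [100.3, 127.9, 193.4], [107.8, 133.0, 198.4]]
wrist y 85 [231. 173.] [[-36.2, 125.1, 8.6], [-24.0, 128.4, 9.8], [-16.9, 132.7, 11.3]]
wrist y 11 [216. 170.] [[-45.2, 130.5, 8.8], [-41.9, 131.6, 9.4], [-38.8, 133.8, 10.6]]
wrist y 166 [206. 194.] [[-64.3, 102.1, 8.3], [-55.1, 105.5, 9.9], [-41.4, 111.1, 11.2]]
wrist y 1142 [339. 232.] [[70.1, 77.3, 117.7], [88.0, 86.3, 124.6], [104.9, 96.1, 132.6]]
wrist y 184 [321. 406.] [[68.9, -89.9, 115.5], [72.6, -77.5, 118.4], [77.3, 101.8, 352.0]]
wrist red 601 [369. 182.] [[95.6, 125.1, 191.1], [102.1, 131.8, 194.3], [109.0, 138.2, 196.5]]
```

Both caps now have the shut slope, and the foot is where computed. Next I go behind the foot and sweep it forward.

drive_tool([
  [0.3, 0.8, 0, 0, 0, 0],
  [0.85, 0.74, 0, 0, 0, 0],
  [0, 0, 0.4, 0, 0, 0],
  [0, 0, 0.5, 0, 0, 0],
  [0, 0, 0.48, 0, 0, 0],
  [0, 0, 0, 0, 0, 0],
  [0, -0.3, 0, 0, 0, 0],
  [0, -0.3, 0, 0, 0, 0],
  [0, -0.3, 0, 0, 0, 0],
  [0, -0.3, 0, 0, 0, 0],
  [0, -0.3, 0, 0, 0, 0],
  [0, -0.3, 0, 0, 0, 0],
  [0, 0, 0, 0, 0, 0],
])

```text
time: 13.78
tool_pos: [0.5074, 0.0113, 0.1788]
ee_rot: [3.141, 0.0, 1.62]
wrist_force: [0.9, 0.0, 0.4]
width: 0.0004
finger_force: 0.3
```

```bash
python3 -c "
from h import *
to(-35,130,176); s=caps('side');caps('wrist')
"
```

```text
t 13.78 stand XYZ mm [ 64.5 130.  178.8] rpy [3.1413e+00 2.0000e-04 1.6196e+00] F [0.9 0.  0.4] w 0.0004 ff 0.3 q [-0.09 -0.    1.52 -0.    1.63 -0.14]
shift units [-0.014 -2.487  0.069] to yaw -0.05
side y 124 [337. 267.] [[68.6, 75.6, 114.5], [84.9, 83.7, 124.5], [103.2, 94.8, 133.7]]
side y 240 [284. 289.] [[-66.0, 104.6, 6.4], [-47.1, 124.5, 10.4], [-25.3, 147.2, 14.7]]
side y 178 [345. 323.] [[68.0, -93.6, 113.0], [85.3, -84.9, 124.3], [103.9, -74.3, 133.8]]
side red 31 [316. 224.] [[34.7, 122.6, 220.7], [39.6, 126.9, 228.4], [46.4, 132.6, 234.1]]
wrist y 1367 [205. 227.] [[-64.2, 104.2, 8.6], [-50.8, 124.6, 9.9], [-36.9, 144.4, 11.1]]
wrist red 49 [268. 295.] [[39.8, 139.2, 221.7], [43.1, 140.0, 223.5], [46.0, 140.6, 225.3]]
```

drive_tool([
  [0, -0.3, 0, 0, 0, 0],
  [0, -0.3, 0, 0, 0, 0],
  [0, -0.3, 0, 0, 0, 0],
  [0, -0.3, 0, 0, 0, 0],
  [0, -0.3, 0, 0, 0, 0],
  [0, -0.3, 0, 0, 0, 0],
  [0, -0.3, 0.1, 0, 0, 0],
  [0, -0.3, 0.1, 0, 0, 0],
  [0, -0.3, 0.1, 0, 0, 0],
  [0, 0, 0, 0, 0, 0],
  [0, 0, 0, 0, 0, 0],
])

```text
time: 15.25
tool_pos: [0.4009, 0.006, 0.1664]
ee_rot: [3.141, 0.0, 1.62]
wrist_force: [0.3, -1.5, 0.5]
width: 0.0002
finger_force: 0.0
```

```bash
python3 -c "
from h import *
to(-70,130,130); s=caps('side');caps('wrist')
"
```

```text
t 15.25 stand XYZ mm [-42.1 130.5 166.4] rpy [3.1409e+00 2.0000e-04 1.6196e+00] F [ 0.3 -1.5  0.5] w 0.0002 ff 0.0 q [-0.13 -0.24  1.76 -0.    1.63 -0.18]
shift units [-0.016 -0.697  0.91 ] to yaw -0.05
side y 130 [337. 267.] [[68.0, 75.3, 114.8], [84.8, 84.8, 124.2], [102.7, 97.1, 134.7]]
side y 218 [285. 290.] [[-65.4, 103.7, 6.7], [-45.0, 122.4, 10.3], [-25.2, 147.6, 14.5]]
side y 177 [345. 323.] [[68.1, -93.8, 111.5], [85.3, -84.9, 124.1], [103.8, -74.2, 133.2]]
side red 24 [279. 270.] [[-60.6, 121.5, 75.5], [-55.4, 127.0, 83.1], [-50.7, 132.9, 87.8]]
wrist y 2258 [519. 318.] [[69.2, 78.1, 117.2], [87.5, 88.4, 124.3], [105.0, 97.4, 133.0]]
wrist red 134 [307. 244.] [[-57.9, 124.6, 82.9], [-53.4, 129.6, 85.4], [-49.8, 134.7, 86.9]]
```

Foot at (−54, 130, ~78) mm, which matches the fully-down prediction of (−54, 78). On to the bar.

drive_tool([
  [0, 0, -0.7, 0, 0, 0],
  [0, 0, -0.7, 0, 0, 0],
  [0, 0, -0.5, 0, 0, 0],
  [-0.4, 0.7, 0, 0, 0, 0],
  [-0.4, 0.7, 0, 0, 0, 0],
  [-0.4, 0.7, 0, 0, 0, 0],
  [-0.4, 0.7, 0, 0, 0, 0],
  [-0.4, 0.7, 0, 0, 0, 0],
  [-0.4, 0.7, 0, 0, 0, 0],
  [-0.4, 0.7, 0, 0, 0, 0],
  [-0.44, 0.82, 0, 0, 0, 0],
  [0, 0, 0, 0, 0, 0],
  [0, 0, 0, 0, 0, 0],
], gripper=0.47)

```text
time: 16.98
tool_pos: [0.6353, -0.1119, 0.2418]
ee_rot: [-3.14, -0.0, 1.62]
wrist_force: [-0.7, -0.1, 0.4]
width: 0.0497
finger_force: 0.0
```

```bash
python3 - <<'E'
from h import *
to(187,0,136)
s=snapshot("wrist");P=cloud(s);cv2.imwrite("pics/w3.png",s["image"])
c,sn=np.cos(YAW),np.sin(YAW);d=P[...,:2]-O
Q=np.stack([c*d[...,0]+sn*d[...,1],-sn*d[...,0]+c*d[...,1],P[...,2]],-1)*1000
for y0 in (-60,-30,0,30,60):
    m=(abs(Q[...,1]-y0)<6)&(Q[...,0]>165)&(Q[...,0]<215)&(Q[...,2]>140)&(Q[...,2]<180)
    q=Q[m]; 
    if len(q): print(y0,len(q),np.percentile(q,[3,50,97],axis=0).round(1).tolist())
E
```

```text
t 16.98 stand XYZ mm [1.856e+02 1.000e-01 2.418e+02] rpy [-3.1405e+00 -5.0000e-04  1.6199e+00] F [-0.7 -0.1  0.4] w 0.0497 ff 0.0 q [-0.26  0.3   1.05  0.    1.79 -0.31]
shift units [-0.003  0.039  2.646] to yaw -0.05
-60 284 [[181.8, -65.5, 155.6], [189.6, -60.0, 160.5], [196.8, -54.2, 162.3]]
-30 296 [[182.0, -35.7, 156.4], [189.6, -30.1, 160.5], [196.6, -24.4, 162.5]]
0 328 [[181.4, -5.7, 155.1], [188.9, -0.1, 160.4], [196.4, 5.6, 162.5]]
30 349 [[181.6, 24.4, 156.0], [188.9, 30.2, 160.4], [196.3, 35.6, 162.3]]
60 381 [[181.8, 54.3, 154.4], [188.9, 59.9, 160.4], [196.9, 65.4, 162.4]]
```

View pics/w3.png

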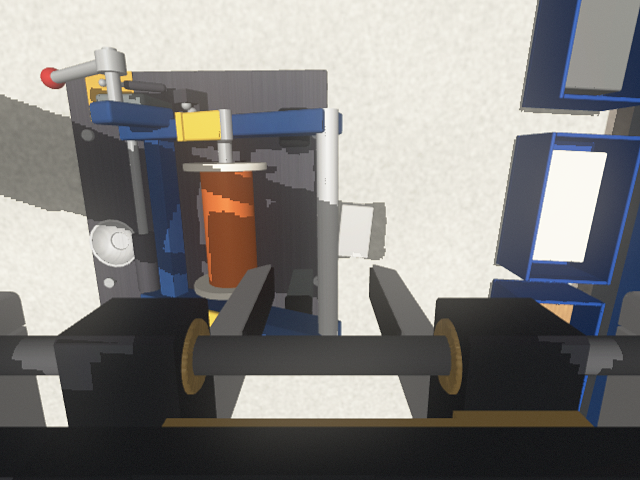

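Wrist view: the bar runs down columns 318–340, midway between the open fingers. The ferrule box at (355,230) is low and clear, and the leg points forward with its red foot at (50,77). The bar measures X=189, Z=154.5 mm, so the origin shifts +2 mm in X.

drive_tool([
  [0, 0.09, 0.6, 0, 0, 0],
  [0, 0, 0.6, 0, 0, 0],
  [0, 0, 0.6, 0, 0, 0],
  [0, 0, 0.5, 0, 0, 0],
  [0, 0, 0.36, 0, 0, 0],
  [0, 0, 0, 0, 0, 0],
  [0, 0, 0, 0, 0, 0],
])

```text
time: 17.9
tool_pos: [0.6395, -0.112, 0.1372]
ee_rot: [3.14, 0.001, 1.62]
wrist_force: [-0.2, -0.3, 0.3]
width: 0.0497
finger_force: 0.0
```

drive_tool([
  [0, 0, 0, 0, 0, 0],
  [0, 0, 0, 0, 0, 0],
  [0, 0, 0, 0, 0, 0],
  [0, 0, 0, 0, 0, 0],
  [0, 0, 0, 0, 0, 0],
  [0, 0, 0, 0, 0, 0],
], gripper=1)

```text
time: 18.65
tool_pos: [0.6397, -0.112, 0.1361]
ee_rot: [3.14, 0.0, 1.62]
wrist_force: [3.1, 0.2, 0.2]
width: 0.0151
finger_force: 30.0
```

```bash
sed -i 's/\.450,-\.122/.452,-.122/' h.py; python3 - <<'E'
from h import *
p,R=S()
# rows along arc, TCP offset from bar fixed at its present value
off=p-np.array([210*np.sin(1.1),0,60+210*np.cos(1.1)]);print("off",off)
a=1.1-1.1*(np.arange(0,31)/30)
B=np.stack([210*np.sin(a),60+210*np.cos(a)],1)
d=np.diff(B,axis=0)/40
print(np.c_[d[:,0],-d[:,1]].round(2).tolist(), B[-1]-B[0])
E
```

```text
t 18.65 stand XYZ mm [ 1.880e+02 -1.000e-01  1.361e+02] rpy [3.1402e+00 3.0000e-04 1.6199e+00] F [3.1 0.2 0.2] w 0.0151 ff 30.0 q [-0.26  0.33  1.22  0.    1.59 -0.31]
off [  0.80982634  -0.14173002 -19.15671805]
[[-0.09, -0.17], [-0.1, -0.17], [-0.1, -0.16], [-0.11, -0.16], [-0.11, -0.15], [-0.12, -0.15], [-0.13, -0.15], [-0.13, -0.14], [-0.14, -0.14], [-0.14, -0.13], [-0.15, -0.13], [-0.15, -0.12], [-0.15, -0.12], [-0.16, -0.11], [-0.16, -0.1], [-0.17, -0.1], [-0.17, -0.09], [-0.17, -0.09], [-0.18, -0.08], [-0.18, -0.07], [-0.18, -0.07], [-0.18, -0.06], [-0.19, -0.05], [-0.19, -0.05], [-0.19, -0.04], [-0.19, -0.03], [-0.19, -0.02], [-0.19, -0.02], [-0.19, -0.01], [-0.19, -0.0]] [-187.15354561  114.7448145 ]
```

drive_tool([
  [0, -0.09, -0.17, 0, 0, 0],
  [0, -0.1, -0.17, 0, 0, 0],
  [0, -0.1, -0.16, 0, 0, 0],
  [0, -0.11, -0.16, 0, 0, 0],
  [0, -0.11, -0.15, 0, 0, 0],
  [0, -0.12, -0.15, 0, 0, 0],
  [0, -0.13, -0.15, 0, 0, 0],
  [0, -0.13, -0.14, 0, 0, 0],
  [0, -0.14, -0.14, 0, 0, 0],
  [0, -0.14, -0.13, 0, 0, 0],
])

```text
time: 19.9
tool_pos: [0.5951, -0.1145, 0.1981]
ee_rot: [3.134, 0.001, 1.62]
wrist_force: [7.7, -0.5, 0.7]
width: 0.0149
finger_force: 30.0
```

```bash
cat >> h.py <<'E'
def arc(n):
    p,R=S();x,z=p[0],p[2]+19.2-60;a0=np.arctan2(x,z);print("lean by TCP",a0.round(3),"radius",np.hypot(x,z).round(1))
    a=a0*(1-np.arange(n+1)/n);B=np.stack([210*np.sin(a),210*np.cos(a)],1);B[0]=x,z
    d=np.diff(B,axis=0)/40;print(np.c_[d[:,0],-d[:,1]].round(2).tolist())
E
python3 -c "
from h import *
arc(20)"
```

```text
t 19.9 stand XYZ mm [143.3  -0.3 198.1] rpy [3.1337e+00 1.5000e-03 1.6201e+00] F [ 7.7 -0.5  0.7] w 0.0149 ff 30.0 q [-0.28  0.21  1.25  0.    1.68 -0.33]
lean by TCP 0.739 radius 212.7
[[-0.19, -0.08], [-0.15, -0.12], [-0.15, -0.12], [-0.16, -0.11], [-0.16, -0.11], [-0.17, -0.1], [-0.17, -0.09], [-0.17, -0.09], [-0.18, -0.08], [-0.18, -0.07], [-0.18, -0.07], [-0.18, -0.06], [-0.19, -0.05], [-0.19, -0.05], [-0.19, -0.04], [-0.19, -0.03], [-0.19, -0.03], [-0.19, -0.02], [-0.19, -0.01], [-0.19, -0.0]]
```

drive_tool([
  [0, -0.15, -0.13, 0, 0, 0],
  [0, -0.15, -0.12, 0, 0, 0],
  [0, -0.15, -0.12, 0, 0, 0],
  [0, -0.16, -0.11, 0, 0, 0],
  [0, -0.16, -0.1, 0, 0, 0],
  [0, -0.17, -0.1, 0, 0, 0],
  [0, -0.17, -0.09, 0, 0, 0],
  [0, -0.17, -0.09, 0, 0, 0],
  [0, -0.18, -0.08, 0, 0, 0],
  [0, -0.18, -0.07, 0, 0, 0],
  [0, 0, 0, 0, 0, 0],
])

```text
time: 21.28
tool_pos: [0.5304, -0.1183, 0.2418]
ee_rot: [3.128, 0.004, 1.62]
wrist_force: [6.9, -0.5, 8.0]
width: 0.0152
finger_force: 30.0
```

```bash
python3 -c "
from h import *
arc(10)"
```

```text
t 21.27 stand XYZ mm [ 78.5  -0.5 241.8] rpy [3.1279 0.0042 1.6199] F [ 6.9 -0.5  8. ] w 0.0152 ff 30.0 q [-0.32  0.06  1.33  0.    1.74 -0.37]
lean by TCP 0.372 radius 215.8
[[-0.24, 0.07], [-0.19, -0.06], [-0.19, -0.05], [-0.19, -0.05], [-0.19, -0.04], [-0.19, -0.03], [-0.19, -0.03], [-0.19, -0.02], [-0.2, -0.01], [-0.2, -0.0]]
```

```bash
cat >> h.py <<'E'
def bar():
    s=snapshot("wrist");P=cloud(s);c,sn=np.cos(YAW),np.sin(YAW);d=P[...,:2]-O
    Q=np.stack([c*d[...,0]+sn*d[...,1],-sn*d[...,0]+c*d[...,1],P[...,2]],-1)*1000
    p,_=S()
    for y0 in (35,50,65):
        m=(abs(Q[...,1]-y0)<5)&(abs(Q[...,0]-p[0])<20)&(Q[...,2]>p[2]-20)
        q=Q[m];t=np.percentile(q[:,2],95) if len(q) else 0
        if len(q): print(y0,len(q),"x range",np.percentile(q[:,0],[3,97]).round(1),"top z",round(t,1))
    return s
E
python3 -c "
from h import *
s=bar(); cv2.imwrite('pics/w4.png',s['image'])
caps('side')"
```

```text
t 21.32 stand XYZ mm [ 78.7  -0.6 241.8] rpy [3.1279 0.0042 1.6199] F [6.8 0.4 8.7] w 0.015 ff 30.0 q [-0.32  0.06  1.33  0.    1.74 -0.37]
35 7034 x range [59.4 97.9] top z 362.5
50 802 x range [70.  84.8] top z 262.7
65 862 x range [70.1 84.7] top z 262.7
side y 65 [310. 256.] [[9.7, 75.5, 150.1], [19.5, 84.3, 168.5], [27.0, 96.8, 183.8]]
side y 242 [285. 289.] [[-67.7, 103.3, 6.1], [-47.0, 124.1, 10.7], [-27.0, 147.9, 15.1]]
side y 103 [315. 315.] [[10.6, -94.3, 148.7], [19.8, -88.9, 163.0], [27.8, -75.2, 183.3]]
side red 23 [280. 281.] [[-62.4, 124.6, 35.5], [-57.4, 127.5, 41.9], [-50.2, 131.6, 45.6]]
```

View pics/w4.png

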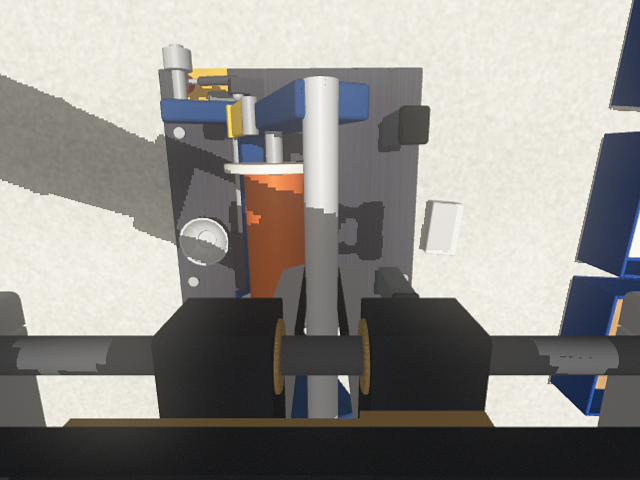

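Wrist view: the bar (columns 305–338) is still held between the pads. Depth puts it at (77.5, 254.7) mm, a 0.38 rad lean. It has crept about 6 mm toward the tips, so I finish with less rise to bring it back.

drive_tool([
  [0, -0.18, -0.05, 0, 0, 0],
  [0, -0.18, -0.05, 0, 0, 0],
  [0, -0.18, -0.04, 0, 0, 0],
  [0, -0.18, -0.04, 0, 0, 0],
  [0, -0.18, -0.03, 0, 0, 0],
  [0, -0.18, -0.02, 0, 0, 0],
  [0, -0.18, -0.02, 0, 0, 0],
  [0, -0.18, 0, 0, 0, 0],
  [0, 0, 0, 0, 0, 0],
])

```text
time: 22.5
tool_pos: [0.4725, -0.1216, 0.2536]
ee_rot: [3.127, 0.006, 1.62]
wrist_force: [4.4, -0.7, 14.9]
width: 0.0152
finger_force: 30.0
```

```bash
python3 -c "
from h import *
bar()"
```

```text
t 22.55 stand XYZ mm [ 20.6  -0.7 253.6] rpy [3.1269 0.0062 1.6197] F [ 3.4 -0.8 14.8] w 0.0148 ff 30.0 q [-0.37 -0.07  1.43  0.    1.76 -0.42]
35 7132 x range [ 1.4 39.8] top z 374.3
50 823 x range [12.  26.6] top z 276.7
65 890 x range [11.9 26.5] top z 276.8
```

drive_tool([
  [0, -0.15, 0, 0, 0, 0],
  [0, -0.15, 0, 0, 0, 0],
  [0, -0.12, 0, 0, 0, 0],
  [0, -0.08, 0, 0, 0, 0],
  [0, 0, 0, 0, 0, 0],
  [0, 0, 0, 0, 0, 0],
])

```text
time: 23.3
tool_pos: [0.4521, -0.1228, 0.2537]
ee_rot: [3.129, 0.007, 1.62]
wrist_force: [1.2, -2.0, 16.4]
width: 0.0153
finger_force: 30.0
```

```bash
python3 -c "
from h import *
bar();s=caps('side')"
```

```text
t 23.35 stand XYZ mm [ 1.000e-01 -8.000e-01  2.537e+02] rpy [3.1285 0.0068 1.6195] F [ 1.8 -1.4 17. ] w 0.0152 ff 30.0 q [-0.39 -0.11  1.47 -0.    1.77 -0.43]
35 7102 x range [-19.1  19.3] top z 374.3
50 832 x range [-8.4  6.2] top z 277.8
65 904 x range [-8.5  6.1] top z 277.8
side y 203 [284. 290.] [[-69.4, 103.4, 6.7], [-51.7, 120.4, 11.2], [-28.0, 146.4, 15.9]]
side y 52 [297. 319.] [[-24.3, -95.1, 84.7], [-19.8, -92.0, 157.4], [-14.8, -35.8, 181.5]]
side red 16 [286. 285.] [[-48.6, 122.7, 18.3], [-42.3, 127.2, 22.6], [-38.1, 129.4, 28.6]]
```

drive_tool([
  [0, -0.02, -0.06, 0, 0, 0],
  [0, 0, -0.06, 0, 0, 0],
  [0, 0, 0, 0, 0, 0],
  [0, 0, 0, 0, 0, 0],
  [0, 0, 0, 0, 0, 0],
  [0, 0, 0, 0, 0, 0],
  [0, 0, 0, 0, 0, 0],
  [0, 0, 0, 0, 0, 0],
])

```text
time: 24.4
tool_pos: [0.4499, -0.1228, 0.2538]
ee_rot: [3.137, 0.004, 1.619]
wrist_force: [3.2, -3.4, 5.7]
width: 0.015
finger_force: 30.0
```

```bash
python3 -c "
from h import *
bar();s=caps('side');im=s['image'][200:400,230:430];cv2.imwrite('pics/s5.png',cv2.resize(im,(600,600),interpolation=cv2.INTER_CUBIC))"
```

```text
t 24.45 stand XYZ mm [ -2.2  -0.7 253.8] rpy [3.1366 0.0042 1.6189] F [ 2.6 -4.6  5.4] w 0.0152 ff 30.0 q [-0.39 -0.11  1.47 -0.    1.77 -0.44]
35 6902 x range [-21.4  17. ] top z 374.3
50 829 x range [-10.5   4.1] top z 277.8
65 901 x range [-10.6   4.1] top z 277.9
side y 202 [284. 290.] [[-69.4, 103.8, 6.8], [-51.9, 120.6, 10.7], [-27.3, 146.8, 15.4]]
side y 48 [297. 318.] [[-24.5, -94.6, 11.5], [-20.2, -92.4, 154.9], [-15.8, 27.9, 178.6]]
side red 17 [286. 285.] [[-48.5, 122.4, 18.0], [-41.2, 125.7, 22.8], [-37.7, 132.1, 29.6]]
```

View pics/s5.png

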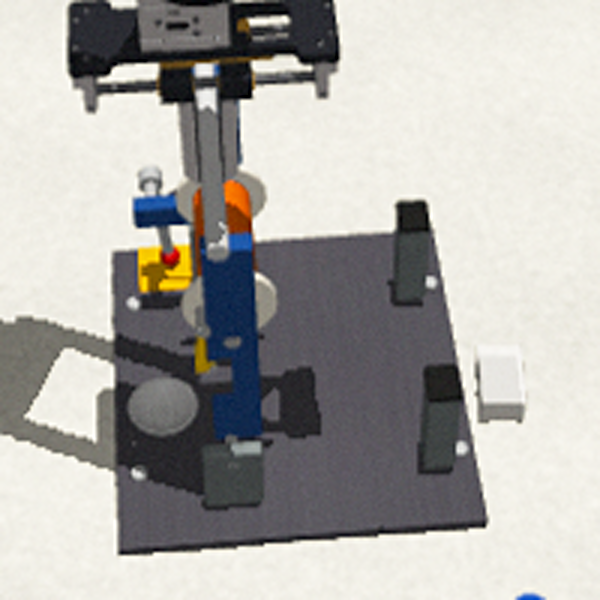

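Side crop: the frame stands upright in the fingers, the leg is down with its red foot at (170,257), the cap at (203,355) is shut, and the dish and box are untouched. Bar X is about −3 mm, so the lean is about −0.015. Handing in.

```bash
python3 -c "
from bench import close_job
print(close_job())"
```

```text
the job is handed in; nothing more can be done
None
```

Job handed in at about 24.5 s: both caps look shut, the kickstand is fully down, and the frame is held upright by its top bar at a measured lean of about −0.015 rad. The hand-in gave no verdict.

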